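# Load the trim weights and latch the carriage

## Task

Turn the ball knob of the weight station clockwise until its latch is fully open, stand every loose cast-iron trim weight upright in a bay of its own in the carriage tray, push the loaded carriage fully home, then turn the ball knob back anticlockwise until the latch bar is fully shut behind the lug. Turn the latch by its ball and not by the bar, and leave the V-blocks, rings, dial indicator and spanner where they are.

Things in the scene. Friction and masses are not known exactly. Their poses are not given: they have to be found in the camera images.
- weight1: cast-iron trim weight, about 0.6 to 0.9 kg: a foot 80 x 54 x 18 mm (along its x, y, z) with an upright fin in the middle, 50 mm long along x, 16 mm thick along y, reaching from the foot to 60 mm above the underside. Origin: centre of its underside; z up when it stands. Stands on the slab at the start. Two to four of the four weights are there; an absent one has no pose. Pick it up by the fin.
- weight2: cast-iron trim weight, about 0.6 to 0.9 kg: a foot 80 x 54 x 18 mm (along its x, y, z) with an upright fin in the middle, 50 mm long along x, 16 mm thick along y, reaching from the foot to 60 mm above the underside. Origin: centre of its underside; z up when it stands. Stands on the slab at the start. Two to four of the four weights are there; an absent one has no pose. Pick it up by the fin.
- weight3: cast-iron trim weight, about 0.6 to 0.9 kg: a foot 80 x 54 x 18 mm (along its x, y, z) with an upright fin in the middle, 50 mm long along x, 16 mm thick along y, reaching from the foot to 60 mm above the underside. Origin: centre of its underside; z up when it stands. Stands on the slab at the start. Two to four of the four weights are there; an absent one has no pose. Pick it up by the fin.
- weight4: cast-iron trim weight, about 0.6 to 0.9 kg: a foot 80 x 54 x 18 mm (along its x, y, z) with an upright fin in the middle, 50 mm long along x, 16 mm thick along y, reaching from the foot to 60 mm above the underside. Origin: centre of its underside; z up when it stands. Stands on the slab at the start. Two to four of the four weights are there; an absent one has no pose. Pick it up by the fin.
- station: weight station of the balancing stand: grey base plate 214 x 415 x 12 mm on the slab. Origin: on the slab's surface under the rails; its y axis is the way the carriage slides home (to the robot's left, give or take 15 degrees). It carries the carriage and the ball-knob latch and does not move during a run.
- carriage (a joint): travel of the carriage along the station's +y: 0 fully out (near there at the start), 0.100 m fully home at its stop. Stays where it is left; about 3 N moves it. While the latch bar is across its way it stops at about 0.06. With the bar swung shut behind its lug it cannot come back out by more than 5 mm.
- tray (a point): centre of the carriage tray's inner floor, 28 mm above the slab; axes as the station's. The aluminium tray is 208 mm (x) by 180 mm (y) outside, walls and the cross-shaped divider 4 mm thick and 16 mm high above the floor, making four bays 98 x 84 mm. A steel tongue runs from the tray's +y end with an upright lug (36 mm wide along x, 20 mm thick) at its tip, 192 mm from the tray's centre; the lug's top is 64 mm above the slab.
- push_plate (a point): middle of the top edge of the steel push plate standing on the tray's -y end, 94 mm above the slab: 70 mm wide (x), 12 mm thick (y), upright down to 24 mm above the slab. Push on its -y face, or pinch it from above. Axes as the station's.
- latch (a joint): angle of the ball-knob latch on its vertical shaft: 0 shut (bar square across the carriage's way, along the station's +x), grows clockwise seen from above as it opens, 2.0 rad fully open at its stop. Stays where it is left; about 0.25 N m turns it. From about 1.2 rad up the bar is clear of the lug.
- ball (a point): centre of the smooth black ball knob, 50 mm in diameter, 104 mm above the slab, on the latch's vertical axis, standing on a neck 22 mm thick. It is slippery (friction about 0.45): grip it firmly from above, with the finger pads at the height of its centre, or they slide off. Turning it by two or more grasps is expected.
- latch_bar: flat steel bar 58 x 14 x 12 mm that turns with the ball knob, its underside 46 mm above the slab. Origin on the knob's axis, 44 mm above the slab, the bar running along its +x. Turn the ball, do not push the bar.
- bay1 (a point): centre of the floor of the tray's bay at its -x, -y corner (98 mm along x, 84 mm along y inside, axes as the station's); takes one weight, its length along x.
- bay2 (a point): centre of the floor of the tray's bay at its +x, -y corner (98 mm along x, 84 mm along y inside, axes as the station's); takes one weight, its length along x.
- bay3 (a point): centre of the floor of the tray's bay at its -x, +y corner (98 mm along x, 84 mm along y inside, axes as the station's); takes one weight, its length along x.
- bay4 (a point): centre of the floor of the tray's bay at its +x, +y corner (98 mm along x, 84 mm along y inside, axes as the station's); takes one weight, its length along x.
- vblock1: polished steel V-block, 100 x 70 x 76 mm, bystander; origin under its centre.
- vblock2: the second V-block, the same, bystander.
- lantern_ring: bronze lantern ring, 88 mm across, 30 mm high, lying flat, bystander, sometimes among the weights; origin under its centre.
- wear_ring: cast-iron wear ring with rust spots, 136 mm across, 26 mm high, lying flat, bystander; origin under its centre.
- dial_indicator: chrome dial indicator on a post, 185 mm tall, foot 60 x 50 mm, bystander; origin under its foot.
- spanner: steel spanner 190 mm long, lying flat, bystander.
There are look-alikes about, which are no part of the job. Leave any purple or turquoise look-alike of the weight1 alone.

How it is judged:
By the outcome, as a careful person would: the job done as asked, in the order asked, and still so for the second after the job is handed in, with the robot touching nothing.
Of weight1, weight2, weight3, weight4 only 2 to 4 are there at a start; the rules pass over those that are not, and their reading is None.
At some moment in a run one of weight1, weight2, weight3, weight4 may be knocked a few centimetres aside while the robot is not near it.
Once in a run the grip may slacken for a moment while it holds something.
It also fails if it takes over 210 s, if anything falls off the work surface, if the arm or the gripper's body presses on something with over 40 N, if the wrist force passes 120 N, or if a joint passes its speed limit or range.

## Robot

A 6-joint arm with a two-finger parallel gripper is mounted at the origin on the work surface. World frame = base frame: x ahead of the robot, y to its left, z up, the work surface at z = 0. Lengths are in m, angles in rad, forces in N, time in s.
With the tool pointing down it reaches from about 0.35 to 0.975 m from the base axis. Payload 4.9 kg.
Tool frame: the origin (TCP) lies midway between the tips of the shut fingers; the grasp point (between the pads) lies 19 mm behind it; z points along the fingers, y is the line along which they close (so a half turn about z gives the same grasp; the last joint's range is limited). The gripper opens to 85 mm and grips with 20 to 120 N. Pads are 22 mm wide; open, the fingers measure 114 mm over their backs; the gripper's body (76 mm by 85 mm) begins 54 mm behind the grasp point. The pads swing forward as they close: fully open they stand 13 mm farther back than shut.
Start: joints at [-1.282, 0.053, 1.613, -0, 1.476, -0.119], TCP at [0.248, -0.574, 0.231] pointing down, gripper open.
Joint ranges: [-3.01, 3.01], [-1.01, 2.22], [0.06, 2.58], [-1.02, 4.17], [0.09, 2.62], [-3.14, 3.14]. Speed limits (rad/s): [2.57, 2.57, 3.14, 3.14, 3.14, 3.14].

## Interface

Orientations are given as a unit quaternion [w, x, y, z].
In Python, from plant import * gives the robot as it stands.
- The arm moves only by the tool jog_arm, never from a script. Its argument "targets" is a list of rows, each a list of 3 entries, a list of its own where there are three numbers: the shift along the tool's x, y, z in units of 25 mm (1.0 is 25 mm), then the turn, a rotation vector about the tool's x, y, z in units of 8 degrees (1.0 is 8 degrees), then the opening in per cent of the stroke, from 0 (shut) to 100 (fully open). A call has 1 to 8 rows; each row is the pose to reach, as a shift and turn from the pose commanded when the call began, along the tool's axes at that moment; what a row does not reach only later rows make up. A row lasts 1/8 s, in which the tool goes at most 62.5 mm and 10.7 degrees, less where a joint would pass 70% of its speed; a pose out of reach is approached as far as the arm can. A call with a gripper value outside its range is refused whole. The fingers move at their own pace and stop on an object; the grip force is fixed at half the most. Time passes only in rows, so rows that repeat a pose let the fingers close. It gives the time, the measured TCP pose, the force, the opening and the grip force at its end, in the units of the state.
- state(): the state, without advancing time (a new reading comes with each control period).
- grab_frame(name): name is "scene" or "side" or "wrist"; returns (picture, depth): 384x512x3 uint8, red, green, blue; 384x512 float32, m along the optical axis (not along the pixel's ray), 0 where there is no reading.
- camera_params(name): a dict with "fovy" (degrees; the focal length in pixels is half the picture's height over the tangent of half this angle, whatever the lens; pixels are square), "cx", "cy" (the principal point, pixels), "rvec" (rotation vector, rad) and "tvec" (3), from world to camera coordinates, as OpenCV has them; the wrist camera has in their place "hand_eye" (4x4, takes a point from camera to tool coordinates, whose origin is the TCP and whose axes are the flange's). Camera axes: x right, y down, z forward; pixel columns grow to the right and rows downward; lengths in m; the calibration is good to about 2 mm. A picture is of the moment at which its call begins: read the wrist's pose just before it. camera_params takes no time and is no camera call.
- job_done(): hands the job in; it is judged then, once.
The state is a dict: "time": time; "joint_pos": joint angles; "joint_vel": joint speeds; "joint_efforts": joint torques, N m; "tool_pos": TCP position; "tool_rot": TCP orientation; "contact_force": force on the tool from outside, world axes, zero at the start; "ft_torque": the same for the moment, N m; "gripper_width": opening from 0.0 (shut) to 1.0 (fully open); "grasp_force": force on a finger pad.
Only numpy, scipy, OpenCV 4.12 (cv2) and the standard library are available. Lean on these libraries where they do the work, as an engineer would, in place of code of your own. Each camera call takes 0.05 s, during which the arm holds its last target. There are 200 camera calls.

## Working session

There is one attempt and no reset: what is moved stays moved. The work goes in short steps, Python scripts to look and compute and a tool call to move; the robot and the scene stay as the last step left them, time stands still between calls to the robot, and variables do not carry over. Pictures are saved under pics/ and viewed, at most 14 in all, crops included, and the job is handed in when it is done.

Besides the shell and the picture viewer there is one more tool, called after "Emit:" as name([rows], argument=value, ...), one row to a line, values as JSON. jog_arm: Moves the arm, as the interface text tells. Its arguments: {"type":"object","properties":{"targets":{"type":"array"}},"required":["targets"]}

```bash
ls; mkdir -p pics
cat > h.py <<'E'
from plant import *
import numpy as np, cv2
from scipy.spatial.transform import Rotation as R
def K(p):
    f=192/np.tan(np.radians(p["fovy"])/2); return f,p["cx"],p["cy"]
def cam2world(name,st=None):
    p=camera_params(name)
    if name=="wrist":
        q=st["tool_rot"]; T=np.eye(4); T[:3,:3]=R.from_quat([q[1],q[2],q[3],q[0]]).as_matrix(); T[:3,3]=st["tool_pos"]
        return p,T@np.array(p["hand_eye"])
    M=np.eye(4); M[:3,:3]=cv2.Rodrigues(np.array(p["rvec"],float))[0]; M[:3,3]=np.ravel(p["tvec"])
    return p,np.linalg.inv(M)
def grab(name):
    st=state(); im,d=grab_frame(name); p,T=cam2world(name,st); return im,d,p,T
def cloud(d,p,T):
    f,cx,cy=K(p); v,u=np.mgrid[:384,:512]
    P=np.stack([(u-cx)/f*d,(v-cy)/f*d,d],-1); W=P@T[:3,:3].T+T[:3,3]; W[d==0]=np.nan; return W
def ray(u,v,z,p,T):
    f,cx,cy=K(p); r=T[:3,:3]@np.array([(u-cx)/f,(v-cy)/f,1]); o=T[:3,3]; return o+r*(z-o[2])/r[2]
def save(n,im,s=1.5): cv2.imwrite("pics/"+n,cv2.resize(im[:,:,::-1],None,fx=s,fy=s))
E
python3 - <<'E'
from h import *
print(state())
for n in ["scene","side","wrist"]:
    im,d,p,T=grab(n); print(n,p,T[:3,3],T[:3,2]); save(n+"0.png",im); np.savez("/tmp/"+n,im=im,d=d,T=T)
E
```

```text
pics
{'time': 0.0, 'joint_pos': array([-1.28199335e+00,  5.33216301e-02,  1.61428028e+00,  1.53862610e-05,
        1.47597579e+00, -1.18991135e-01]), 'joint_vel': array([-1.09211788e-05, -1.76774366e-03,  1.52170986e-03,  6.15395904e-04,
        5.44426960e-06, -1.33396890e-03]), 'joint_efforts': array([ 2.06335259e-03, -3.93681479e+01, -3.70173812e+01, -1.27292139e-05,
        7.01893194e-03,  2.03464850e-06]), 'tool_pos': array([ 0.24770037, -0.57315605,  0.23009304]), 'tool_rot': array([-9.89596347e-04,  9.79284578e-01,  2.02486368e-01, -7.65395502e-05]), 'contact_force': array([ 0.49474559, -0.24246946, -0.48696916]), 'ft_torque': array([-0.02302838, -0.03429673, -0.04711173]), 'grasp_force': 0.0, 'gripper_width': 1.0031852899903728}
scene {'fovy': 51.097600841516126, 'cx': 259.7401984323714, 'cy': 196.15055206680063, 'rvec': array([ 2.34652521,  1.22368357, -0.35091021]), 'tvec': array([-0.23793106, -0.35853388,  1.65258861])} [ 1.09274898 -0.45363179  1.23139137] [-0.42685714  0.28572942 -0.85799282]
side {'fovy': 44.19146885963973, 'cx': 260.52977742882445, 'cy': 200.1975234622751, 'rvec': array([ 0.92807731, -2.26991331,  1.27242156]), 'tvec': array([0.3185508 , 0.31392437, 1.34881496])} [-0.47211274  0.92375998  0.97113437] [ 0.60231023 -0.60573798 -0.51990758]
wrist {'fovy': 71.81704606596475, 'cx': 257.19811781090624, 'cy': 194.3837661747532, 'hand_eye': array([[ 1.90561423e-03, -9.56494930e-01, -2.91742726e-01,
         7.39917560e-02],
       [ 9.99998174e-01,  1.78022497e-03,  6.95251600e-04,
        -6.31932587e-04],
       [-1.45636946e-04, -2.91743518e-01,  9.56496575e-01,
        -1.42032246e-01],
       [ 0.00000000e+00,  0.00000000e+00,  0.00000000e+00,
         1.00000000e+00]])} [ 0.31544493 -0.54355343  0.37222566] [-0.26806067 -0.1145881  -0.95656314]
```

View pics/scene0.png

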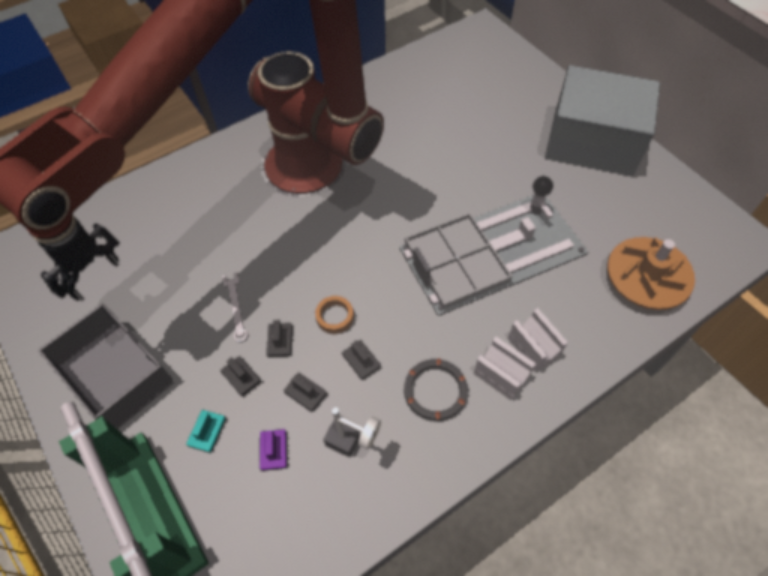

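View pics/side0.png

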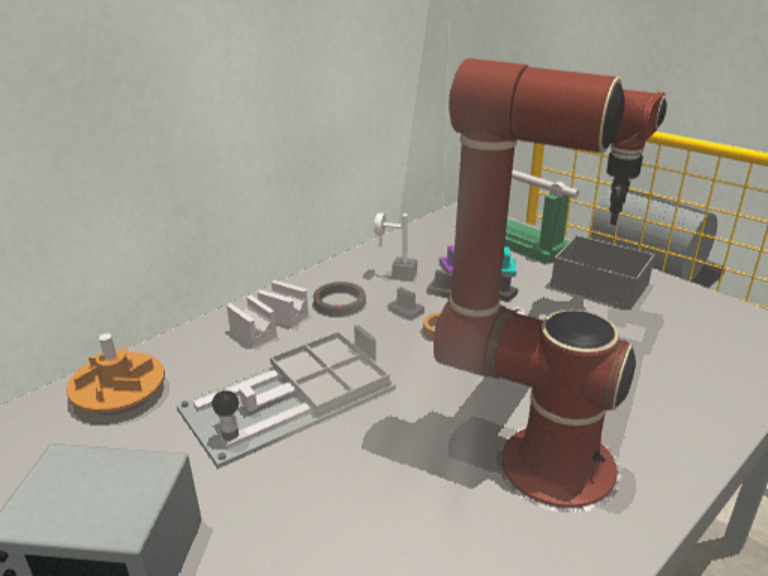

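The scene view (1.5×) shows four dark weights at about (241,376), (280,338), (306,392) and (361,359). The turquoise and purple look-alikes are at (206,430) and (273,450). The tray is centred at about (458,260), the push plate at (421,262) and the ball at (543,186). The side view agrees: ball at (226,403), push plate at (364,344).

```bash
cat > m.py <<'E'
from h import *
z=np.load("/tmp/scene.npz"); im,d,T=z["im"],z["d"],z["T"]; p=camera_params("scene"); W=cloud(d,p,T); Z=W[...,2]
hsv=cv2.cvtColor(im,cv2.COLOR_RGB2HSV)
print("slab z",np.nanmedian(Z[240:250,150:330]))
for u,v in [(241,376),(280,338),(306,392),(361,359)]:
    u,v=int(u/1.5),int(v/1.5); w=np.zeros(Z.shape,bool); w[v-20:v+20,u-20:u+20]=1
    c=ray(u,v,.03,p,T)
    m=w&(Z>.012)&(np.hypot(W[...,0]-c[0],W[...,1]-c[1])<.055)&(hsv[...,1]<110)
    Q=W[m]; f=Q[Q[:,2]>.04]
    r=cv2.minAreaRect(Q[:,:2].astype(np.float32)*1000); rf=cv2.minAreaRect(f[:,:2].astype(np.float32)*1000)
    print("wt",np.round(r,1).tolist() if 0 else r, "fin",rf, "zmax",np.percentile(Q[:,2],98).round(3),len(Q),len(f))
w=np.zeros(Z.shape,bool); w[110:220,250:400]=1
m=w&(abs(Z-.044)<.004)
n,l,s,_=cv2.connectedComponentsWithStats(m.astype(np.uint8))
k=1+np.argmax(s[1:,4]); print("tray",cv2.minAreaRect(W[l==k][:,:2].astype(np.float32)*1000),s[k])
m=w&(Z>.07)&(Z<.12)
n,l,s,c=cv2.connectedComponentsWithStats(m.astype(np.uint8))
for k in range(1,n):
    if s[k,4]>15:
        Q=W[l==k]; print("high",c[k],s[k,4],Q.mean(0).round(3),Q.min(0).round(3),Q.max(0).round(3))
m=w&(hsv[...,2]<70)&(Z>.085); Q=W[m]
print("ball",len(Q), cv2.minEnclosingCircle(Q[:,:2].astype(np.float32)))
# sphere fit
A=np.c_[2*Q,np.ones(len(Q))]; s=np.linalg.lstsq(A,(Q**2).sum(1),rcond=None)[0]; print(s[:3],np.sqrt(s[3]+s[:3]@s[:3]))
for n in [(458,260)]: print("tray ctr ray",ray(n[0]/1.5,n[1]/1.5,.04,p,T))
print("lug?",ray(528/1.5,227/1.5,.064,p,T),"lantern",ray(335/1.5,314/1.5,.03,p,T),"wear",ray(436/1.5,390/1.5,.026,p,T))
E
python3 m.py
```

```text
slab z 0.0017566626080889325
wt ((467.8941955566406, -434.2770080566406), (82.21311950683594, 54.20226287841797), 8.124099731445312) fin ((468.3900451660156, -434.17730712890625), (50.837059020996094, 16.26863670349121), 8.069169998168945) zmax 0.062 390 93
wt ((440.59649658203125, -321.7109375), (53.97760009765625, 79.82456970214844), 56.69080352783203) fin ((440.0909729003906, -321.2355651855469), (16.568355560302734, 52.05516052246094), 57.46535873413086) zmax 0.063 344 88
wt ((581.1242065429688, -337.39410400390625), (80.8044662475586, 55.11119079589844), 19.550851821899414) fin ((582.1276245117188, -337.28021240234375), (49.51826477050781, 16.23007583618164), 19.280624389648438) zmax 0.062 391 100
wt ((586.9747314453125, -196.81640625), (82.31538391113281, 53.36676025390625), 2.390228748321533) fin ((587.6029052734375, -196.7900848388672), (16.605379104614258, 49.146697998046875), 89.17185974121094) zmax 0.063 364 94
tray ((581.4295654296875, 55.03480529785156), (124.97557830810547, 57.88479995727539), 44.222557067871094) [283 187  37  17  62]
high [360.5        126.70212766] 94 [0.502 0.388 0.106] [0.472 0.372 0.07 ] [0.519 0.417 0.12 ]
high [280.55 174.04] 100 [0.493 0.036 0.089] [0.456 0.026 0.071] [0.526 0.049 0.098]
high [361.75714286 212.81428571] 70 [0.761 0.168 0.075] [0.733 0.161 0.07 ] [0.792 0.175 0.08 ]
high [344.88 217.04] 25 [0.741 0.112 0.075] [0.73  0.106 0.07 ] [0.752 0.119 0.081]
ball 121 ((0.5092426538467407, 0.21923226118087769), 0.1930539458990097)
[0.55864528 0.20179507 0.24091785] 0.23293190438984368
tray ctr ray [0.5156496  0.13062901 0.04      ]
lug? [0.54868098 0.31613733 0.064     ] lantern [ 0.46659272 -0.18547124  0.03      ] wear [ 0.74491373 -0.10684733  0.026     ]
```

Weight heights and sizes match what is given. Next: the station axis, the ball and a jog helper.

```bash
cat >> h.py <<'E'
def yaw_of(st):
    q=st["tool_rot"]; X=R.from_quat([q[1],q[2],q[3],q[0]]).as_matrix()[:,0]; return np.degrees(np.arctan2(X[1],X[0]))
def goto(x,y,z,yaw,sym=True,base=None):
    "shift (25 mm) and turn (8 deg) from the measured pose to tool-down pose with tool-x yaw (deg)"
    st=state(); q=st["tool_rot"]; A=R.from_quat([q[1],q[2],q[3],q[0]])
    s=A.inv().apply(np.array([x,y,z])-st["tool_pos"])/.025
    c=np.radians(yaw); B=R.from_matrix(np.array([[np.cos(c),np.sin(c),0],[np.sin(c),-np.cos(c),0],[0,0,-1]]))
    r=np.degrees((A.inv()*B).as_rotvec())/8
    print("shift",s.round(2),"turn",r.round(2),"| pos",st["tool_pos"].round(4),"yaw",yaw_of(st).round(1),"j6",np.degrees(st["joint_pos"][5]).round(0),"t",round(st["time"],1))
E
python3 - <<'E'
from h import *
z=np.load("/tmp/scene.npz"); im,d,T=z["im"],z["d"],z["T"]; p=camera_params("scene"); W=cloud(d,p,T); Z=W[...,2]
w=np.zeros(Z.shape,bool); w[110:220,250:400]=1
m=w&(Z>.085)&(im.max(2)<75); n,l,s,c=cv2.connectedComponentsWithStats(m.astype(np.uint8)); k=1+np.argmax(s[1:,4])
b=ray(*c[k],.104,p,T); Q=W[l==k]
print("ball",c[k],s[k],b, "pts",Q.mean(0))
u=np.linspace(-1,1,1)
# tray: points z .035-.056 within the tray region; closing
m=w&(Z>.036)&(Z<.056); m=cv2.morphologyEx(m.astype(np.uint8),cv2.MORPH_CLOSE,np.ones((3,3)))
n,l,s,c=cv2.connectedComponentsWithStats(m)
for k in np.argsort(-s[1:,4])[:3]+1:
    q=W[(l==k)&~np.isnan(Z)]; q=q[(q[:,2]>.036)&(q[:,2]<.056)]; print(s[k],cv2.minAreaRect(q[:,:2].astype(np.float32)*1000))
# push plate top
m=w&(Z>.08)&(W[...,1]<.1); r=cv2.minAreaRect(W[m][:,:2].astype(np.float32)*1000); print("plate",r)
m=w&(Z>.056)&(Z<.07)&(W[...,1]>.15)&(W[...,0]<.65); n,l,s,c=cv2.connectedComponentsWithStats(m.astype(np.uint8))
for k in range(1,n):
    if s[k,4]>5: print("lug/bar",c[k],s[k,4],cv2.minAreaRect(W[l==k][:,:2].astype(np.float32)*1000))
c_=np.zeros((114,150,3)); save("st.png",im[105:225,245:405],5)
E
```

```text
ball [361.36363636 123.94214876] [356 118  12  13 121] [0.49277611 0.40091501 0.104     ] pts [0.50017112 0.39035776 0.11789074]
[270 142  72  62 564] ((506.07720947265625, 132.6088104248047), (204.5517120361328, 214.9290771484375), 79.52991485595703)
[349 211  13   9  72] ((750.2894897460938, 158.177978515625), (41.14121627807617, 20.607769012451172), 17.015344619750977)
[354 133  14  13  60] ((516.552001953125, 391.5533142089844), (19.871906280517578, 68.02214050292969), 89.36810302734375)
plate ((490.64605712890625, 37.286216735839844), (12.949196815490723, 71.55282592773438), 79.52495574951172)
lug/bar [360.67213115 135.72131148] 61 ((513.6559448242188, 390.6462097167969), (33.14148712158203, 68.46051025390625), 66.9349136352539)
lug/bar [351.30357143 149.53571429] 56 ((540.7280883789062, 321.08819580078125), (22.978593826293945, 36.65755081176758), 80.47582244873047)
```

View pics/st.png

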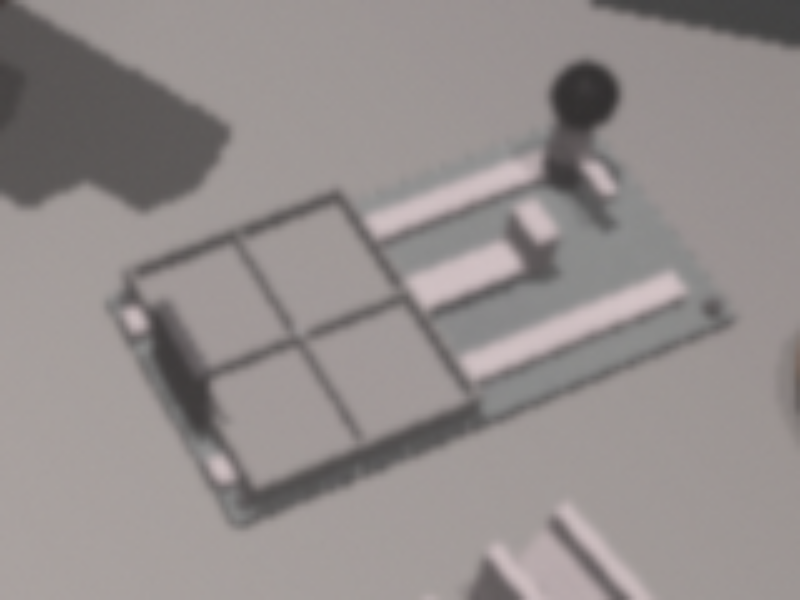

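The crop shows the bar shut: the neck is at (565,170) with the bar running right and down. The lug is at (535,235), the tray cross at (300,338) and the push plate at (180,355). Estimates: station y yaw 79.5°, tray centre (0.506, 0.1325), ball (0.493, 0.4005). The lug-minus-192 mm check agrees to 1 mm.

```bash
python3 -c "
from h import *
goto(.5,-.1,.25,60); goto(.493,.4005,.2,100)"
```

```text
shift [ 16.77 -13.38  -0.76] turn [-0.01 -0.01 -4.58] | pos [ 0.2477 -0.5733  0.2303] yaw 23.4 j6 -7.0 t 0.1
shift [ 24.45 -31.86   1.27] turn [-0.01 -0.01 -9.58] | pos [ 0.2477 -0.5733  0.2303] yaw 23.4 j6 -7.0 t 0.1
```

Emit:
jog_arm([
  [[4, -3.3, -0.8], [0, 0, -1.2], 100],
  [[8.4, -6.7, -0.8], [0, 0, -2.4], 100],
  [[12.6, -10, -0.8], [0, 0, -3.6], 100],
  [[16.8, -13.4, -0.8], [0, 0, -4.6], 100],
  [[16.8, -13.4, -0.8], [0, 0, -4.6], 100],
  [[16.8, -13.4, -0.8], [0, 0, -4.6], 100],
  [[16.8, -13.4, -0.8], [0, 0, -4.6], 100],
  [[16.8, -13.4, -0.8], [0, 0, -4.6], 100],
])

```text
time: 1.15
tool_pos: [0.4831, -0.1313, 0.2506]
tool_rot: [0.0, 0.865, 0.501, 0.0]
contact_force: [0.1, -0.6, 0.2]
gripper_width: 1.002
grasp_force: 0.0
```

```bash
python3 -c "
from h import *
goto(.493,.4005,.2,100)"
```

```text
shift [ 18.65 -10.24   2.02] turn [ 0.    0.   -4.98] | pos [ 0.4831 -0.1313  0.2506] yaw 60.2 j6 6.0 t 1.1
```

Emit:
jog_arm([
  [[18.6, -10.2, 2.0], [0, 0, -5], 100],
  [[18.6, -10.2, 2.0], [0, 0, -5], 100],
  [[18.6, -10.2, 2.0], [0, 0, -5], 100],
  [[18.6, -10.2, 2.0], [0, 0, -5], 100],
  [[18.6, -10.2, 2.0], [0, 0, -5], 100],
  [[18.6, -10.2, 2.0], [0, 0, -5], 100],
  [[18.6, -10.2, 2.0], [0, 0, -5], 100],
  [[18.6, -10.2, 2.0], [0, 0, -5], 100],
])

```text
time: 2.15
tool_pos: [0.4917, 0.3665, 0.2033]
tool_rot: [0.0, 0.642, 0.767, -0.0]
contact_force: [0.4, -0.0, 0.4]
gripper_width: 1.002
grasp_force: 0.0
```

```bash
python3 -c "
from h import *
goto(.493,.4005,.2,100)"
```

```text
shift [1.33 0.29 0.13] turn [0.   0.   0.02] | pos [0.4917 0.3665 0.2033] yaw 100.2 j6 20.0 t 2.1
```

Emit:
jog_arm([
  [[1.3, 0.3, 0.1], [0, 0, 0], 100],
  [[1.3, 0.3, 0.1], [0, 0, 0], 100],
  [[1.3, 0.3, 0.1], [0, 0, 0], 100],
])

```text
time: 2.52
tool_pos: [0.4936, 0.3971, 0.2009]
tool_rot: [0.0, 0.642, 0.767, -0.001]
contact_force: [-0.2, 0.4, 0.7]
gripper_width: 1.003
grasp_force: 0.0
```

```bash
cat > ball.py <<'E'
from h import *
im,d,p,T=grab("wrist"); W=cloud(d,p,T); Z=W[...,2]
m=(Z>.09)&(Z<.14)&(im.max(2)<90)&(np.hypot(W[...,0]-.493,W[...,1]-.4)<.06); n,l,s,c=cv2.connectedComponentsWithStats(m.astype(np.uint8)); k=1+np.argmax(s[1:,4])
Q=W[l==k]
A=np.c_[2*Q,np.ones(len(Q))]; f=np.linalg.lstsq(A,(Q**2).sum(1),rcond=None)[0]
print("ball ray",c[k],s[k],ray(*c[k],.104,p,T).round(4),"sphere",f[:3].round(4),np.sqrt(f[3]+f[:3]@f[:3]).round(4))
import sys
save(sys.argv[1],im,1.2)
goto(.493,.4005,.085,100)
E
python3 ball.py ball1.png
```

```text
ball ray [257.7154023 191.6537931] [ 232  166   52   53 2175] [0.4928 0.4017 0.104 ] sphere [0.493  0.4015 0.1038] 0.0246
shift [ 0.15 -0.    4.65] turn [-0.    0.    0.01] | pos [0.4938 0.3968 0.2011] yaw 100.1 j6 22.0 t 2.6
```

View pics/ball1.png

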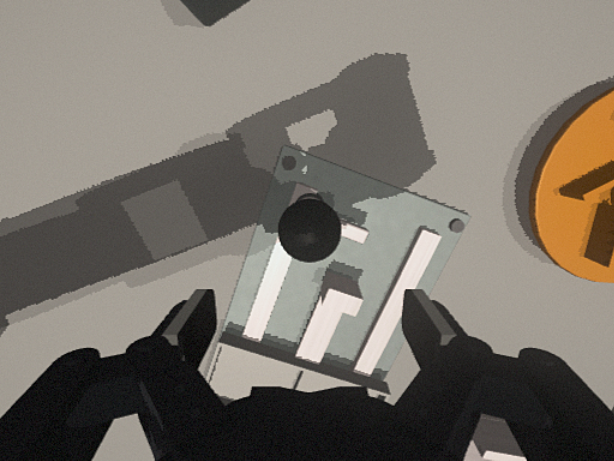

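The wrist view shows the ball at (310,231), with the sphere fit giving (0.493, 0.4015, 0.104) and r 24.6 mm. The bar points to the lug side, so it is shut. Descending to grip.

Emit:
jog_arm([
  [[0.2, 0, 2], [0, 0, 0], 100],
  [[0.2, 0, 4], [0, 0, 0], 100],
  [[0.2, 0, 4.75], [0, 0, 0], 100],
  [[0.2, 0, 4.75], [0, 0, 0], 100],
  [[0.2, 0, 4.75], [0, 0, 0], 40],
  [[0.2, 0, 4.75], [0, 0, 0], 40],
  [[0.2, 0, 4.75], [0, 0, 0], 40],
  [[0.2, 0, 4.75], [0, 0, 0], 40],
])

```text
time: 3.58
tool_pos: [0.4929, 0.4033, 0.0856]
tool_rot: [-0.0, 0.642, 0.767, 0.0]
contact_force: [-5.9, -2.5, 8.4]
gripper_width: 0.555
grasp_force: 61.1
```

Emit:
jog_arm([
  [[0, 0, 0], [0, 0, 1], 40],
  [[0, 0, 0], [0, 0, 2], 40],
  [[0, 0, 0], [0, 0, 3], 40],
  [[0, 0, 0], [0, 0, 4], 40],
  [[0, 0, 0], [0, 0, 5], 40],
  [[0, 0, 0], [0, 0, 6], 40],
  [[0, 0, 0], [0, 0, 7], 40],
  [[0, 0, 0], [0, 0, 8], 40],
])

```text
time: 4.58
tool_pos: [0.4951, 0.4024, 0.0857]
tool_rot: [0.001, 0.951, 0.309, 0.002]
contact_force: [1.5, -5.1, 4.8]
gripper_width: 0.561
grasp_force: 60.9
```

Emit:
jog_arm([
  [[0, 0, 0], [0, 0, 1], 40],
  [[0, 0, 0], [0, 0, 2], 40],
  [[0, 0, 0], [0, 0, 3], 40],
  [[0, 0, 0], [0, 0, 4], 40],
  [[0, 0, 0], [0, 0, 5], 40],
  [[0, 0, 0], [0, 0, 6], 40],
  [[0, 0, 0], [0, 0, 7], 40],
  [[0, 0, 0], [0, 0, 7], 40],
])

```text
time: 5.58
tool_pos: [0.4983, 0.3993, 0.0857]
tool_rot: [0.002, 0.985, -0.173, 0.006]
contact_force: [11.9, -13.9, 2.3]
gripper_width: 0.553
grasp_force: 62.1
```

```bash
cat > latch.py <<'E'
from h import *
import sys
im,d,p,T=grab(sys.argv[2]) ; W=cloud(d,p,T); Z=W[...,2]
b=np.array([.493,.4015]); r=np.hypot(W[...,0]-b[0],W[...,1]-b[1])
m=(Z>.05)&(Z<.066)&(r>.022)&(r<.066)
Q=W[m][:,:2]-b
a=np.degrees(np.arctan2(Q[:,1],Q[:,0])); h,e=np.histogram(a,bins=np.arange(-180,181,20))
print("n",m.sum(),"hist",dict(zip(e[:-1].astype(int).tolist(),h.tolist())))
print("far",np.degrees(np.arctan2(*Q[np.hypot(*Q.T)>.04].mean(0)[::-1])) if len(Q) else None)
save(sys.argv[1],im[80:180,310:410] if sys.argv[2]=="scene" else im,5 if sys.argv[2]=="scene" else 1.2)
print(yaw_of(state()),state()["ft_torque"].round(2),state()["gripper_width"])
E
python3 latch.py l1.png scene
```

```text
n 39 hist {-180: 0, -160: 0, -140: 18, -120: 20, -100: 1, -80: 0, -60: 0, -40: 0, -20: 0, 0: 0, 20: 0, 40: 0, 60: 0, 80: 0, 100: 0, 120: 0, 140: 0, 160: 0}
far -121.14535728479596
-19.889352330696187 [-2.36 -1.67 -0.18] 0.5557255084914677
```

Emit:
jog_arm([
  [[-0.2, 0, 0], [0, 0, 0.5], 40],
  [[-0.2, 0, 0], [0, 0, 1], 40],
  [[-0.2, 0, 0], [0, 0, 1.5], 40],
  [[-0.2, 0, 0], [0, 0, 2], 40],
])

```text
time: 6.12
tool_pos: [0.4924, 0.4017, 0.0856]
tool_rot: [0.001, 0.951, -0.309, 0.005]
contact_force: [6.7, -10.5, 3.8]
gripper_width: 0.557
grasp_force: 63.6
```

```bash
python3 latch.py l2.png scene
```

```text
n 35 hist {-180: 0, -160: 0, -140: 13, -120: 22, -100: 0, -80: 0, -60: 0, -40: 0, -20: 0, 0: 0, 20: 0, 40: 0, 60: 0, 80: 0, 100: 0, 120: 0, 140: 0, 160: 0}
far -119.78497029825134
-35.99390419541993 [-1.75 -1.08  0.35] 0.5584306588886665
```

Emit:
jog_arm([
  [[0, 0, 0], [0, 0, 0], 100],
  [[0, 0, 0], [0, 0, 0], 100],
  [[0, 0, 0], [0, 0, 0], 100],
  [[0, 0, -2], [0, 0, 0], 100],
  [[0, 0, -4], [0, 0, 0], 100],
  [[0, 0, -6], [0, 0, 0], 100],
  [[0, 0, -6], [0, 0, 0], 100],
  [[0, 0, -6], [0, 0, 0], 100],
])

```text
time: 7.18
tool_pos: [0.4878, 0.4045, 0.2321]
tool_rot: [0.0, 0.952, -0.307, -0.0]
contact_force: [-0.6, 0.1, -0.7]
gripper_width: 1.002
grasp_force: 0.0
```

```bash
python3 latch.py l3.png wrist
```

```text
n 313 hist {-180: 0, -160: 0, -140: 205, -120: 108, -100: 0, -80: 0, -60: 0, -40: 0, -20: 0, 0: 0, 20: 0, 40: 0, 60: 0, 80: 0, 100: 0, 120: 0, 140: 0, 160: 0}
far -124.14254751759249
-35.81317692001782 [-0.01 -0.02 -0.02] 1.0007184661850226
```

View pics/l3.png

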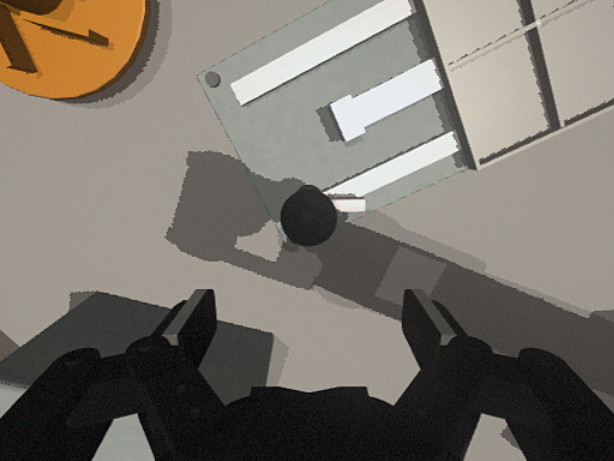

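The bar now points at about −124° against −125° expected for 2.0 rad. The tool slipped 16° against the stop, so the latch is fully open. On to the weights.

Run:
```python
from h import *
im,d,p,T=grab("scene"); W=cloud(d,p,T); Z=W[...,2]
m=(Z>.07)&(Z<.25)&(W[...,1]<-.1)&(W[...,0]>.5)&(abs(W[...,0]-.7)<.25)&(W[...,1]>-.5)
n,l,s,c=cv2.connectedComponentsWithStats(m.astype(np.uint8))
for k in range(1,n):
    if s[k,4]>8: Q=W[l==k]; print(c[k],s[k,4],Q.min(0).round(3),Q.max(0).round(3))
goto(.588,-.197,.2,1)
```

```text
[238.90963855 285.65361446] 332 [ 0.71  -0.334  0.071] [ 0.798 -0.267  0.189]
shift [17.34 17.13  1.24] turn [ 0.02  0.02 -4.6 ] | pos [0.4871 0.4039 0.2301] yaw -35.8 j6 159.0 t 7.3
```

Emit:
jog_arm([
  [[2.2, 2.2, 0.6], [0, 0, -0.6], 100],
  [[4.4, 4.4, 1.2], [0, 0, -1.2], 100],
  [[6.6, 6.6, 1.2], [0, 0, -1.8], 100],
  [[8.8, 8.8, 1.2], [0, 0, -2.4], 100],
  [[11, 11, 1.2], [0, 0, -3], 100],
  [[13.2, 13.2, 1.2], [0, 0, -3.6], 100],
  [[15.4, 15.2, 1.2], [0, 0, -4.2], 100],
  [[17.3, 17.1, 1.2], [0, 0, -4.6], 100],
])

```text
time: 8.28
tool_pos: [0.5686, -0.0882, 0.2006]
tool_rot: [-0.001, 1.0, 0.009, -0.001]
contact_force: [0.6, 0.9, 0.2]
gripper_width: 1.0
grasp_force: 0.0
```

```bash
python3 -c "
from h import *
goto(.588,-.197,.18,1)"
```

```text
shift [0.7  4.37 0.82] turn [-0.01  0.02  0.01] | pos [ 0.5686 -0.0882  0.2006] yaw 1.1 j6 73.0 t 8.3
```

Emit:
jog_arm([
  [[0.35, 2.2, 0.8], [0, 0, 0], 100],
  [[0.7, 4.3, 0.8], [0, 0, 0], 100],
  [[0.7, 4.3, 0.8], [0, 0, 0], 100],
  [[0.7, 4.3, 0.8], [0, 0, 0], 100],
  [[0.7, 4.3, 0.8], [0, 0, 0], 100],
])

```text
time: 8.9
tool_pos: [0.5886, -0.1923, 0.1821]
tool_rot: [-0.0, 1.0, 0.009, -0.0]
contact_force: [0.4, -0.2, 0.4]
gripper_width: 0.999
grasp_force: 0.0
```

```bash
cat > wt.py <<'E'
from h import *
import sys
x0,y0=map(float,sys.argv[1:3]); zt=float(sys.argv[3]) if len(sys.argv)>3 else .025
im,d,p,T=grab("wrist"); W=cloud(d,p,T); Z=W[...,2]; sp=im.max(2).astype(int)-im.min(2)
m=(Z>.04)&(Z<.075)&(np.hypot(W[...,0]-x0,W[...,1]-y0)<.075)&(sp<40)&(im.max(2)<120)
n,l,s,c=cv2.connectedComponentsWithStats(m.astype(np.uint8))
for k in range(1,n):
    if s[k,4]>100:
        Q=W[l==k]; Q=Q[Q[:,2]>np.percentile(Q[:,2],90)-.006]; (cx,cy),(w,h),a=cv2.minAreaRect(Q[:,:2].astype(np.float32)*1000)
        yaw=a if w>h else a+90
        yaw=(yaw+90)%180-90; print("fin",round(cx/1e3,4),round(cy/1e3,4),"size",round(w,1),round(h,1),"yaw",round(yaw,1),"z",np.percentile(Q[:,2],95).round(4),s[k])
        for yy in (yaw,yaw+180): goto(cx/1e3,cy/1e3,zt,yy)
if len(sys.argv)>4: save(sys.argv[4],im,1.2)
E
python3 wt.py .588 -.197
```

```text
fin 0.5862 -0.1955 size 49.2 15.5 yaw 1.8 z 0.0604 [253 164  16  49 654]
shift [-0.1   0.13  6.29] turn [-0.   0.  -0.1] | pos [ 0.5887 -0.1923  0.1824] yaw 1.1 j6 64.0 t 8.9
shift [-0.1   0.13  6.29] turn [1.00e-02 0.00e+00 2.24e+01] | pos [ 0.5887 -0.1923  0.1824] yaw 1.1 j6 64.0 t 8.9
```

Emit:
jog_arm([
  [[-0.1, 0.13, 2.4], [0, 0, -0.1], 70],
  [[-0.1, 0.13, 4.8], [0, 0, -0.1], 70],
  [[-0.1, 0.13, 6.2], [0, 0, -0.1], 70],
  [[-0.1, 0.13, 6.2], [0, 0, -0.1], 10],
  [[-0.1, 0.13, 6.2], [0, 0, -0.1], 10],
  [[-0.1, 0.13, 6.2], [0, 0, -0.1], 10],
  [[-0.1, 0.13, 6.2], [0, 0, -0.1], 10],
  [[-0.1, 0.13, 6.2], [0, 0, -0.1], 10],
])

```text
time: 9.95
tool_pos: [0.5884, -0.197, 0.0307]
tool_rot: [0.0, 1.0, 0.016, 0.002]
contact_force: [-0.8, 5.6, 6.7]
gripper_width: 0.174
grasp_force: 64.6
```

```bash
cat > bay.py <<'E'
from h import *
import sys
c=np.array([.506,.1325]); a=np.radians(79.5); Y=np.array([np.cos(a),np.sin(a)]); X=np.array([Y[1],-Y[0]])
b={1:(-51,-44),2:(51,-44),3:(-51,44),4:(51,44)}[int(sys.argv[1])]; P=c+(b[0]*X+b[1]*Y)/1e3
print("bay",P.round(4)); goto(*P,float(sys.argv[2]),float(sys.argv[3]) if len(sys.argv)>3 else -10.5)
E
python3 bay.py 4 .19
```

```text
bay [0.5642 0.1665]
shift [ -0.49 -14.56  -6.38] turn [ 0.   -0.03  1.54] | pos [ 0.5884 -0.197   0.0307] yaw 1.8 j6 63.0 t 9.9
```

Emit:
jog_arm([
  [[0, 0, -2], [0, 0, 0], 10],
  [[0, -1, -4], [0, 0, 0], 10],
  [[-0.1, -3, -5.5], [0, 0, 0.3], 10],
  [[-0.2, -5.2, -6.3], [0, 0, 0.6], 10],
  [[-0.3, -7.4, -6.3], [0, 0, 0.9], 10],
  [[-0.4, -9.6, -6.3], [0, 0, 1.2], 10],
  [[-0.5, -11.8, -6.3], [0, 0, 1.5], 10],
  [[-0.5, -14, -6.3], [0, 0, 1.5], 10],
])

```text
time: 10.95
tool_pos: [0.5614, 0.1535, 0.1832]
tool_rot: [0.001, 0.996, -0.089, -0.001]
contact_force: [1.6, 0.6, -8.3]
gripper_width: 0.174
grasp_force: 62.3
```

```bash
python3 bay.py 4 .17
```

```text
bay [0.5642 0.1665]
shift [ 0.02 -0.53  0.53] turn [0.01 0.02 0.03] | pos [0.5614 0.1535 0.1832] yaw -10.3 j6 108.0 t 10.9
```

Emit:
jog_arm([
  [[0, -0.5, 0], [0, 0, 0], 10],
  [[0, -0.5, 0], [0, 0, 0], 10],
  [[0, -0.5, 1.5], [0, 0, 0], 10],
  [[0, -0.5, 3], [0, 0, 0], 10],
  [[0, -0.5, 4], [0, 0, 0], 10],
  [[0, -0.5, 4.6], [0, 0, 0], 10],
  [[0, -0.5, 4.8], [0, 0, 0], 10],
  [[0, -0.5, 4.85], [0, 0, 0], 10],
])

```text
time: 11.95
tool_pos: [0.5661, 0.1644, 0.0647]
tool_rot: [-0.0, 0.996, -0.089, 0.001]
contact_force: [0.8, 0.0, -8.7]
gripper_width: 0.183
grasp_force: 63.6
```

```bash
python3 bay.py 4 .061; python3 -c "
from h import *
print(state()['contact_force'])"
```

```text
bay [0.5642 0.1665]
shift [-0.09 -0.07  0.15] turn [-0.   -0.01  0.03] | pos [0.5661 0.1644 0.0647] yaw -10.3 j6 109.0 t 11.9
[ 0.80406898  0.01194681 -8.67367441]
```

Emit:
jog_arm([
  [[-0.05, -0.05, 0.15], [0, 0, 0], 10],
  [[-0.05, -0.05, 0.2], [0, 0, 0], 10],
  [[-0.05, -0.05, 0.2], [0, 0, 0], 45],
  [[-0.05, -0.05, 0.2], [0, 0, 0], 45],
  [[-0.05, -0.05, 0.2], [0, 0, 0], 45],
  [[-0.05, -0.05, -1.5], [0, 0, 0], 45],
  [[-0.05, -0.05, -3.5], [0, 0, 0], 45],
  [[-0.05, -0.05, -5.2], [0, 0, 0], 45],
])

```text
time: 12.95
tool_pos: [0.5649, 0.1663, 0.1967]
tool_rot: [-0.0, 0.996, -0.089, 0.001]
contact_force: [1.0, -0.0, -0.0]
gripper_width: 0.454
grasp_force: 0.0
```

Run:
```python
from h import *
im,d,p,T=grab("wrist"); save("bay4.png",im,1.2); np.savez("/tmp/w",im=im,d=d,T=T)
goto(.440,-.3215,.18,-32.5)
```

```text
shift [-1.59 20.14  0.85] turn [-0.05 -0.08  2.78] | pos [0.5681 0.1669 0.204 ] yaw -10.2 j6 109.0 t 13.0
```

View pics/bay4.png

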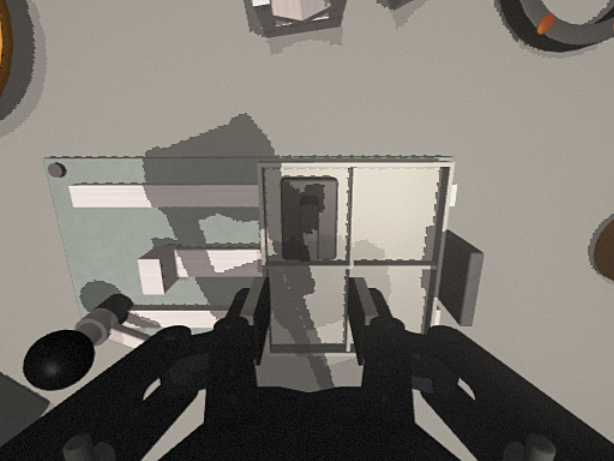

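The weight stands squarely in bay 4, at about (310,218) in this view. Next is the weight near (0.44, −0.32).

Emit:
jog_arm([
  [[-0.2, 2.4, 0.3], [0, 0, 0.4], 80],
  [[-0.4, 4.8, 0.6], [0, 0, 0.8], 80],
  [[-0.6, 7.2, 0.8], [0, 0, 1.2], 80],
  [[-0.8, 9.6, 0.8], [0, 0, 1.6], 80],
  [[-1, 12, 0.8], [0, 0, 2], 80],
  [[-1.2, 14.4, 0.8], [0, 0, 2.4], 80],
  [[-1.4, 16.8, 0.8], [0, 0, 2.8], 80],
  [[-1.6, 19.2, 0.8], [0, 0, 2.8], 80],
])

```text
time: 14.0
tool_pos: [0.4392, -0.3012, 0.1747]
tool_rot: [0.0, 0.96, -0.281, 0.001]
contact_force: [0.6, -0.1, -1.1]
gripper_width: 0.802
grasp_force: 0.0
```

Emit:
jog_arm([
  [[0, 0.9, 0], [0, 0, 0], 80],
  [[0, 0.9, 0], [0, 0, 0], 80],
  [[0, 0.9, 0], [0, 0, 0], 80],
])

```text
time: 14.38
tool_pos: [0.4279, -0.3175, 0.1741]
tool_rot: [-0.0, 0.96, -0.281, 0.0]
contact_force: [-0.2, -0.7, 0.3]
gripper_width: 0.805
grasp_force: 0.0
```

```bash
python3 wt.py .440 -.3215
```

```text
fin 0.4382 -0.3206 size 15.8 49.4 yaw -32.2 z 0.0604 [246 153  17  51 813]
shift [ 0.42 -0.1   5.96] turn [-0.   -0.   -0.05] | pos [ 0.428  -0.3172  0.1741] yaw -32.6 j6 78.0 t 14.4
shift [ 0.42 -0.1   5.96] turn [-0.    0.   22.45] | pos [ 0.428  -0.3172  0.1741] yaw -32.6 j6 78.0 t 14.4
```

Emit:
jog_arm([
  [[0.42, -0.1, 2.2], [0, 0, 0], 70],
  [[0.42, -0.1, 4.4], [0, 0, 0], 70],
  [[0.42, -0.1, 5.9], [0, 0, 0], 70],
  [[0.42, -0.1, 5.9], [0, 0, 0], 70],
  [[0.42, -0.1, 5.9], [0, 0, 0], 10],
  [[0.42, -0.1, 5.9], [0, 0, 0], 10],
  [[0.42, -0.1, 5.9], [0, 0, 0], 10],
  [[0.42, -0.1, 5.9], [0, 0, 0], 10],
])

```text
time: 15.42
tool_pos: [0.4395, -0.3224, 0.0291]
tool_rot: [0.0, 0.96, -0.281, 0.002]
contact_force: [1.9, 4.2, 8.0]
gripper_width: 0.177
grasp_force: 59.9
```

```bash
python3 bay.py 3 .19
```

```text
bay [0.4639 0.1851]
shift [-10.1  -17.62  -6.47] turn [ 0.   -0.03 -2.77] | pos [ 0.4395 -0.3224  0.0291] yaw -32.6 j6 78.0 t 15.4
```

Emit:
jog_arm([
  [[0, 0, -2], [0, 0, 0], 10],
  [[0, 0, -4], [0, 0, 0], 10],
  [[-1.2, -2, -5.8], [0, 0, -0.4], 10],
  [[-2.4, -4.2, -6.5], [0, 0, -0.8], 10],
  [[-3.6, -6.3, -6.5], [0, 0, -1.2], 10],
  [[-4.8, -8.4, -6.5], [0, 0, -1.6], 10],
  [[-6, -10.5, -6.5], [0, 0, -2], 10],
  [[-7.2, -12.6, -6.5], [0, 0, -2.4], 10],
])

```text
time: 16.42
tool_pos: [0.4542, 0.0383, 0.1872]
tool_rot: [0.0, 0.993, -0.116, -0.001]
contact_force: [0.8, 0.4, -7.9]
gripper_width: 0.177
grasp_force: 61.3
```

```bash
python3 bay.py 3 .17
```

```text
bay [0.4639 0.1851]
shift [-0.98 -5.8   0.69] turn [ 0.01  0.01 -0.36] | pos [0.4542 0.0383 0.1872] yaw -13.4 j6 99.0 t 16.4
```

Emit:
jog_arm([
  [[-0.4, -2.2, 0], [0, 0, -0.36], 10],
  [[-0.8, -4.4, 0], [0, 0, -0.36], 10],
  [[-1, -5.8, 0.3], [0, 0, -0.36], 10],
  [[-1, -5.8, 0.7], [0, 0, -0.36], 10],
  [[-1, -5.8, 1.8], [0, 0, -0.36], 10],
  [[-1, -5.8, 3], [0, 0, -0.36], 10],
  [[-1, -5.8, 4], [0, 0, -0.36], 10],
  [[-1, -5.8, 4.4], [0, 0, -0.36], 10],
])

```text
time: 17.42
tool_pos: [0.4626, 0.1818, 0.0756]
tool_rot: [0.001, 0.996, -0.092, -0.003]
contact_force: [0.0, -0.1, -8.1]
gripper_width: 0.179
grasp_force: 62.0
```

```bash
python3 bay.py 3 .0575
```

```text
bay [0.4639 0.1851]
shift [ 0.03 -0.14  0.72] turn [ 0.02  0.04 -0.01] | pos [0.4626 0.1818 0.0756] yaw -10.6 j6 114.0 t 17.4
```

Emit:
jog_arm([
  [[0, -0.1, 0.4], [0, 0, 0], 10],
  [[0, -0.1, 0.65], [0, 0, 0], 10],
  [[0, -0.1, 0.75], [0, 0, 0], 10],
  [[0, -0.1, 0.75], [0, 0, 0], 45],
  [[0, -0.1, 0.75], [0, 0, 0], 45],
  [[0, -0.1, 0.75], [0, 0, 0], 45],
  [[0, -0.1, -1.5], [0, 0, 0], 45],
  [[0, -0.1, -3.5], [0, 0, 0], 45],
])

```text
time: 18.42
tool_pos: [0.4657, 0.1858, 0.1683]
tool_rot: [-0.0, 0.996, -0.092, 0.0]
contact_force: [0.7, 0.8, 0.4]
gripper_width: 0.45
grasp_force: 0.0
```

Run:
```python
from h import *
goto(.5815,-.3375,.18,19.4); goto(.468,-.434,.18,8.1)
```

```text
shift [ 8.39 19.73 -0.47] turn [-0.   -0.   -3.74] | pos [0.4657 0.1858 0.1683] yaw -10.6 j6 114.0 t 18.4
shift [ 4.63 24.36 -0.47] turn [-0.   -0.   -2.33] | pos [0.4657 0.1858 0.1683] yaw -10.6 j6 114.0 t 18.4
```

Emit:
jog_arm([
  [[0.45, 2.4, -0.5], [0, 0, -0.3], 80],
  [[0.9, 4.8, -1], [0, 0, -0.6], 80],
  [[1.35, 7.2, -1], [0, 0, -0.9], 80],
  [[1.8, 9.6, -1], [0, 0, -1.2], 80],
  [[2.3, 12, -1], [0, 0, -1.5], 80],
  [[2.7, 14.4, -1], [0, 0, -1.8], 80],
  [[3.2, 16.8, -1], [0, 0, -2.1], 80],
  [[3.65, 19.2, -0.5], [0, 0, -2.3], 80],
])

```text
time: 19.42
tool_pos: [0.4682, -0.3058, 0.1811]
tool_rot: [0.002, 0.998, 0.069, 0.002]
contact_force: [1.5, -0.2, 1.3]
gripper_width: 0.798
grasp_force: 0.0
```

Run:
```python
from h import *
goto(.468,-.434,.18,8.1)
```

```text
shift [-0.71  5.08  0.06] turn [ 0.02 -0.02 -0.03] | pos [ 0.4682 -0.3058  0.1811] yaw 7.9 j6 41.0 t 19.4
```

Emit:
jog_arm([
  [[-0.35, 2.4, 0], [0, 0, 0], 80],
  [[-0.7, 4.6, 0], [0, 0, 0], 80],
  [[-0.7, 5.1, 0], [0, 0, 0], 80],
  [[-0.7, 5.1, 0], [0, 0, 0], 80],
  [[-0.7, 5.1, 0], [0, 0, 0], 80],
])

```text
time: 20.05
tool_pos: [0.4678, -0.4301, 0.179]
tool_rot: [-0.0, 0.998, 0.069, 0.0]
contact_force: [0.2, -0.2, 0.1]
gripper_width: 0.797
grasp_force: 0.0
```

```bash
python3 wt.py .468 -.434
```

```text
fin 0.467 -0.4342 size 49.1 15.2 yaw 7.8 z 0.0605 [254 164  16  49 689]
shift [-0.06  0.16  6.16] turn [-0.   -0.    0.01] | pos [ 0.4678 -0.43    0.1791] yaw 7.9 j6 33.0 t 20.1
shift [-0.06  0.16  6.16] turn [  0.    -0.   -22.49] | pos [ 0.4678 -0.43    0.1791] yaw 7.9 j6 33.0 t 20.1
```

Emit:
jog_arm([
  [[-0.06, 0.15, 2.2], [0, 0, 0], 70],
  [[-0.06, 0.15, 4.4], [0, 0, 0], 70],
  [[-0.06, 0.15, 6.05], [0, 0, 0], 70],
  [[-0.06, 0.15, 6.05], [0, 0, 0], 70],
  [[-0.06, 0.15, 6.05], [0, 0, 0], 10],
  [[-0.06, 0.15, 6.05], [0, 0, 0], 10],
  [[-0.06, 0.15, 6.05], [0, 0, 0], 10],
  [[-0.06, 0.15, 6.05], [0, 0, 0], 10],
])

```text
time: 21.1
tool_pos: [0.4679, -0.4361, 0.0309]
tool_rot: [0.001, 0.998, 0.068, 0.001]
contact_force: [-0.7, 4.4, 7.2]
gripper_width: 0.181
grasp_force: 60.9
```

```bash
python3 bay.py 1 .2
```

```text
bay [0.4478 0.0985]
shift [  2.14 -21.28  -6.8 ] turn [ 0.01 -0.02  2.29] | pos [ 0.4679 -0.4361  0.0309] yaw 7.8 j6 32.0 t 21.1
```

Emit:
jog_arm([
  [[0, 0, -2], [0, 0, 0], 10],
  [[0, 0, -4], [0, 0, 0], 10],
  [[0.2, -2, -5.8], [0, 0, 0.3], 10],
  [[0.4, -4.2, -6.8], [0, 0, 0.6], 10],
  [[0.6, -6.4, -6.8], [0, 0, 0.9], 10],
  [[0.8, -8.6, -6.8], [0, 0, 1.2], 10],
  [[1, -10.8, -6.8], [0, 0, 1.5], 10],
  [[1.3, -13, -6.8], [0, 0, 1.8], 10],
])

```text
time: 22.1
tool_pos: [0.4533, -0.1072, 0.197]
tool_rot: [-0.0, 0.998, -0.058, -0.0]
contact_force: [1.9, -0.1, -5.3]
gripper_width: 0.174
grasp_force: 61.1
```

```bash
python3 bay.py 1 .19
```

```text
bay [0.4478 0.0985]
shift [-1.17 -8.15  0.28] turn [-0.    0.    0.48] | pos [ 0.4533 -0.1072  0.197 ] yaw -6.7 j6 74.0 t 22.1
```

Emit:
jog_arm([
  [[-0.3, -2.2, 0], [0, 0, 0.2], 10],
  [[-0.6, -4.4, 0], [0, 0, 0.4], 10],
  [[-0.9, -6.6, 0], [0, 0, 0.5], 10],
  [[-1.2, -8.1, 0], [0, 0, 0.5], 10],
  [[-1.2, -8.1, 0.2], [0, 0, 0.5], 10],
  [[-1.2, -8.1, 1.4], [0, 0, 0.5], 10],
  [[-1.2, -8.1, 2.8], [0, 0, 0.5], 10],
  [[-1.2, -8.1, 4], [0, 0, 0.5], 10],
])

```text
time: 23.1
tool_pos: [0.4468, 0.0945, 0.0958]
tool_rot: [0.0, 0.996, -0.092, -0.001]
contact_force: [0.1, 0.2, -6.4]
gripper_width: 0.172
grasp_force: 61.6
```

```bash
python3 bay.py 1 .0585
```

```text
bay [0.4478 0.0985]
shift [ 0.01 -0.17  1.49] turn [ 0.01  0.01 -0.01] | pos [0.4468 0.0945 0.0958] yaw -10.6 j6 103.0 t 23.1
```

Emit:
jog_arm([
  [[0, -0.15, 0.8], [0, 0, 0], 10],
  [[0, -0.15, 1.35], [0, 0, 0], 10],
  [[0, -0.15, 1.45], [0, 0, 0], 10],
  [[0, -0.15, 1.5], [0, 0, 0], 10],
  [[0, -0.15, 1.5], [0, 0, 0], 45],
  [[0, -0.15, 1.5], [0, 0, 0], 45],
  [[0, -0.15, 1.5], [0, 0, 0], 45],
  [[0, -0.15, 0], [0, 0, 0], 45],
])

```text
time: 24.1
tool_pos: [0.446, 0.0991, 0.0956]
tool_rot: [0.0, 0.996, -0.092, -0.003]
contact_force: [0.3, 0.6, -1.3]
gripper_width: 0.449
grasp_force: 0.0
```

Emit:
jog_arm([
  [[0, 0, -2], [0, 0, 0], 45],
  [[0, 0, -4], [0, 0, 0], 45],
  [[0, 0, -4], [0, 0, 0], 45],
])

```text
time: 24.48
tool_pos: [0.4516, 0.0995, 0.2039]
tool_rot: [-0.001, 0.996, -0.092, 0.006]
contact_force: [0.2, -0.2, 0.2]
gripper_width: 0.448
grasp_force: 0.0
```

Run:
```python
from h import *
im,d,p,T=grab("wrist"); save("bay1.png",im,1.2)
im,d,p,T=grab("scene"); W=cloud(d,p,T); Z=W[...,2]
m=(Z>.04)&(Z<.075)&(np.hypot(W[...,0]-.58,W[...,1]+.34)<.07)&(im.max(2)<110); q=W[m]
print(m.sum(), cv2.minAreaRect(q[:,:2].astype(np.float32)*1000))
goto(.581,-.337,.2,-160.6)
```

```text
103 ((582.5907592773438, -337.5259094238281), (48.712345123291016, 16.2805233001709), 20.347637176513672)
shift [ 8.4  16.19 -0.05] turn [-0.02 -0.   18.76] | pos [0.4487 0.0994 0.1985] yaw -10.5 j6 104.0 t 24.6
```

View pics/bay1.png

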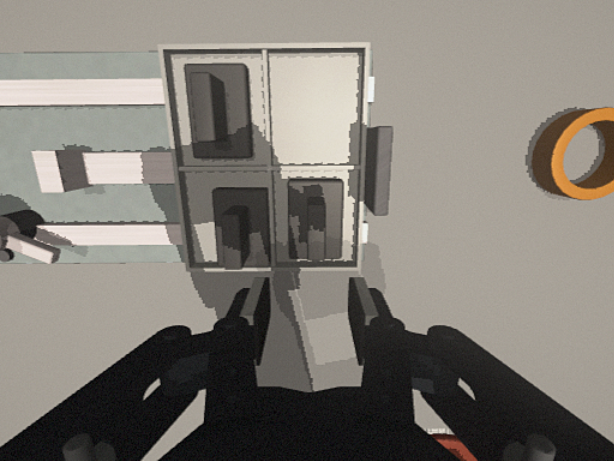

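All three stand in their bays: (218,110), (240,228) and (315,218). The last weight is still at (0.5826, −0.3375), yaw 20°. The dial's nearest point is x ≥ 0.71, which clears the camera by about 58 mm.

```bash
python3 -c "
from h import *
goto(.5815,-.3375,.18,19.6)"
```

```text
shift [ 8.42 16.21  0.75] turn [ 0.   -0.01 -3.77] | pos [0.4487 0.0994 0.1985] yaw -10.5 j6 104.0 t 24.6
```

Emit:
jog_arm([
  [[1.1, 2.1, 0], [0, 0, -0.5], 80],
  [[2.2, 4.2, 0.2], [0, 0, -1], 80],
  [[3.3, 6.3, 0.4], [0, 0, -1.5], 80],
  [[4.4, 8.4, 0.6], [0, 0, -2], 80],
  [[5.5, 10.5, 0.7], [0, 0, -2.5], 80],
  [[6.6, 12.6, 0.7], [0, 0, -3], 80],
  [[7.6, 14.6, 0.7], [0, 0, -3.6], 80],
  [[8.4, 16.2, 0.7], [0, 0, -3.8], 80],
])

```text
time: 25.58
tool_pos: [0.5798, -0.3389, 0.1772]
tool_rot: [-0.001, 0.985, 0.172, -0.001]
contact_force: [0.1, 0.7, -0.0]
gripper_width: 0.8
grasp_force: 0.0
```

Emit:
jog_arm([
  [[0, 0, 0], [0, 0, 0], 80],
  [[0, 0, 0], [0, 0, 0], 80],
])

```text
time: 25.82
tool_pos: [0.5797, -0.3364, 0.178]
tool_rot: [-0.001, 0.985, 0.172, -0.001]
contact_force: [0.2, 0.7, 0.4]
gripper_width: 0.798
grasp_force: 0.0
```

```bash
python3 wt.py .5815 -.3375
```

```text
fin 0.5802 -0.3368 size 50.2 15.4 yaw 20.5 z 0.0604 [251 162  16  50 587]
shift [0.01 0.05 6.14] turn [-0.02  0.01 -0.08] | pos [ 0.5799 -0.336   0.1786] yaw 19.9 j6 34.0 t 25.9
shift [0.01 0.05 6.14] turn [2.000e-02 3.000e-02 2.242e+01] | pos [ 0.5799 -0.336   0.1786] yaw 19.9 j6 34.0 t 25.9
```

Emit:
jog_arm([
  [[0, 0.05, 2.2], [0, 0, -0.1], 70],
  [[0, 0.05, 4.4], [0, 0, -0.1], 70],
  [[0, 0.05, 6.05], [0, 0, -0.1], 70],
  [[0, 0.05, 6.05], [0, 0, -0.1], 70],
  [[0, 0.05, 6.05], [0, 0, -0.1], 10],
  [[0, 0.05, 6.05], [0, 0, -0.1], 10],
  [[0, 0.05, 6.05], [0, 0, -0.1], 10],
  [[0, 0.05, 6.05], [0, 0, -0.1], 10],
])

```text
time: 26.88
tool_pos: [0.5826, -0.339, 0.0323]
tool_rot: [0.001, 0.984, 0.179, 0.002]
contact_force: [-1.3, 3.4, 7.2]
gripper_width: 0.17
grasp_force: 61.3
```

```bash
python3 bay.py 2 .2
```

```text
bay [0.5481 0.0799]
shift [  4.63 -16.15  -6.74] turn [ 0.01 -0.02  3.89] | pos [ 0.5826 -0.339   0.0323] yaw 20.6 j6 33.0 t 26.9
```

Emit:
jog_arm([
  [[0, 0, -2], [0, 0, 0], 10],
  [[0, 0, -4], [0, 0, 0], 10],
  [[0.6, -2, -5.8], [0, 0, 0.6], 10],
  [[1.2, -4.2, -6.7], [0, 0, 1.2], 10],
  [[1.8, -6.4, -6.7], [0, 0, 1.8], 10],
  [[2.5, -8.6, -6.7], [0, 0, 2.4], 10],
  [[3.1, -10.8, -6.7], [0, 0, 3], 10],
  [[3.7, -13, -6.7], [0, 0, 3.5], 10],
])

```text
time: 27.88
tool_pos: [0.5516, 0.0, 0.1953]
tool_rot: [-0.0, 0.998, -0.065, -0.001]
contact_force: [0.2, 0.2, -5.9]
gripper_width: 0.175
grasp_force: 61.3
```

```bash
python3 bay.py 2 .19
```

```text
bay [0.5481 0.0799]
shift [-0.56 -3.15  0.21] turn [0.   0.01 0.37] | pos [0.5516 0.     0.1953] yaw -7.5 j6 90.0 t 27.9
```

Emit:
jog_arm([
  [[-0.3, -1.6, 0], [0, 0, 0.4], 10],
  [[-0.55, -3.1, 0], [0, 0, 0.4], 10],
  [[-0.55, -3.15, 0], [0, 0, 0.4], 10],
  [[-0.55, -3.15, 0.2], [0, 0, 0.4], 10],
  [[-0.55, -3.15, 1.4], [0, 0, 0.4], 10],
  [[-0.55, -3.15, 2.8], [0, 0, 0.4], 10],
  [[-0.55, -3.15, 4], [0, 0, 0.4], 10],
  [[-0.55, -3.15, 4.4], [0, 0, 0.4], 10],
])

```text
time: 28.88
tool_pos: [0.5472, 0.0768, 0.0832]
tool_rot: [0.0, 0.996, -0.093, -0.003]
contact_force: [-0.5, -0.6, -6.4]
gripper_width: 0.177
grasp_force: 61.5
```

```bash
python3 bay.py 2 .06
```

```text
bay [0.5481 0.0799]
shift [ 0.02 -0.13  0.93] turn [ 0.01  0.04 -0.02] | pos [0.5472 0.0768 0.0832] yaw -10.7 j6 101.0 t 28.9
```

Emit:
jog_arm([
  [[0, -0.1, 0.6], [0, 0, 0], 10],
  [[0, -0.1, 0.85], [0, 0, 0], 10],
  [[0, -0.1, 0.95], [0, 0, 0], 10],
  [[0, -0.1, 0.95], [0, 0, 0], 45],
  [[0, -0.1, 0.95], [0, 0, 0], 45],
  [[0, -0.1, 0.95], [0, 0, 0], 45],
  [[0, -0.1, -1.5], [0, 0, 0], 45],
  [[0, -0.1, -3.5], [0, 0, 0], 45],
])

```text
time: 29.88
tool_pos: [0.5502, 0.0805, 0.1762]
tool_rot: [-0.0, 0.996, -0.092, 0.001]
contact_force: [0.8, -0.2, 0.2]
gripper_width: 0.451
grasp_force: 0.0
```

Run:
```python
from h import *
im,d,p,T=grab("scene"); save("all.png",im[60:330,100:420],2.4)
W=cloud(d,p,T); Z=W[...,2]
m=(Z>.089)&(Z<.1)&(np.hypot(W[...,0]-.491,W[...,1]-.037)<.05); print(m.sum(),cv2.minAreaRect(W[m][:,:2].astype(np.float32)*1000))
goto(.4895,.036,.16,-10.5)
```

```text
63 ((488.6951904296875, 30.278282165527344), (12.015602111816406, 69.5188980102539), 80.68110656738281)
shift [-2.24  2.24  0.96] turn [-0.02 -0.1  -0.01] | pos [0.5544 0.0807 0.185 ] yaw -10.5 j6 101.0 t 29.9
```

View pics/all.png

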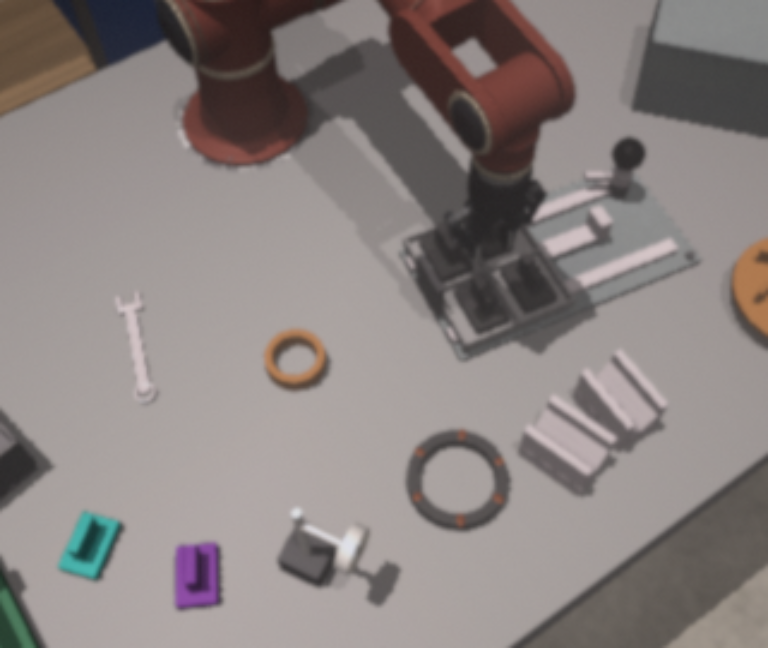

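All four weights are in the tray, no other black weights remain and the bystanders are where they were. The carriage has slid about 7 mm to its out stop, with the plate now at (0.489, 0.030). Pinching the push plate.

Emit:
jog_arm([
  [[-1.1, 1.2, 0], [0, 0, 0], 50],
  [[-2.2, 2.45, 0], [0, 0, 0], 50],
  [[-2.2, 2.45, 0.3], [0, 0, 0], 50],
  [[-2.2, 2.45, 1], [0, 0, 0], 50],
  [[-2.2, 2.45, 1.5], [0, 0, 0], 50],
  [[-2.2, 2.45, 1.5], [0, 0, 0], 50],
])

```text
time: 30.68
tool_pos: [0.4837, 0.0309, 0.1342]
tool_rot: [-0.0, 0.996, -0.092, -0.002]
contact_force: [-0.5, -0.1, -0.5]
gripper_width: 0.498
grasp_force: 0.0
```

Run:
```python
from h import *
for c in ("scene","wrist"):
    im,d,p,T=grab(c); W=cloud(d,p,T); Z=W[...,2]
    m=(Z>.089)&(Z<.1)&(np.hypot(W[...,0]-.489,W[...,1]-.03)<.05); print(c,m.sum(),cv2.minAreaRect(W[m][:,:2].astype(np.float32)*1000) if m.sum()>10 else 0)
goto(.489,.0305,.067,-10.5)
```

```text
scene 65 ((489.9241027832031, 29.488420486450195), (12.825087547302246, 68.94490814208984), 81.42037200927734)
wrist 1406 ((488.14752197265625, 31.715356826782227), (11.639525413513184, 69.45977783203125), 79.95053100585938)
shift [ 0.17 -0.02  2.76] turn [ 0.    0.01 -0.  ] | pos [0.4848 0.0307 0.136 ] yaw -10.5 j6 95.0 t 30.8
```

Emit:
jog_arm([
  [[0.1, 0, 1.5], [0, 0, 0], 50],
  [[0.1, 0, 2.75], [0, 0, 0], 50],
  [[0.1, 0, 2.75], [0, 0, 0], 50],
  [[0.1, 0, 2.75], [0, 0, 0], 5],
  [[0.1, 0, 2.75], [0, 0, 0], 5],
  [[0.1, 0, 2.75], [0, 0, 0], 5],
  [[0.1, 0, 2.75], [0, 0, 0], 5],
  [[0.1, 0, 2.75], [0, 0, 0], 5],
])

```text
time: 31.78
tool_pos: [0.4887, 0.0301, 0.07]
tool_rot: [-0.0, 0.996, -0.092, 0.002]
contact_force: [-0.4, 2.1, 7.0]
gripper_width: 0.126
grasp_force: 59.9
```

Pinched. Pushing home along −tool y, slowly.

Emit:
jog_arm([
  [[0, -0.4, 0], [0, 0, 0], 5],
  [[0, -0.8, 0], [0, 0, 0], 5],
  [[0, -1.2, 0], [0, 0, 0], 5],
  [[0, -1.6, 0], [0, 0, 0], 5],
  [[0, -2, 0], [0, 0, 0], 5],
  [[0, -2.4, 0], [0, 0, 0], 5],
  [[0, -2.8, 0], [0, 0, 0], 5],
  [[0, -3.2, 0], [0, 0, 0], 5],
])

```text
time: 32.78
tool_pos: [0.5026, 0.1081, 0.07]
tool_rot: [0.001, 0.996, -0.092, 0.001]
contact_force: [-4.9, -3.1, 9.1]
gripper_width: 0.123
grasp_force: 60.6
```

Emit:
jog_arm([
  [[0, -0.2, 0], [0, 0, 0], 5],
  [[0, -0.4, 0], [0, 0, 0], 5],
  [[0, -0.6, 0], [0, 0, 0], 5],
  [[0, -0.75, 0], [0, 0, 0], 5],
  [[0, -0.8, 0], [0, 0, 0], 5],
  [[0, -0.85, 0], [0, 0, 0], 5],
  [[0, -0.9, 0], [0, 0, 0], 5],
])

```text
time: 33.65
tool_pos: [0.5062, 0.1286, 0.07]
tool_rot: [0.003, 0.996, -0.091, 0.0]
contact_force: [-8.0, -11.7, 12.5]
gripper_width: 0.128
grasp_force: 61.0
```

Emit:
jog_arm([
  [[0, -0.1, 0], [0, 0, 0], 5],
  [[0, -0.2, 0], [0, 0, 0], 5],
  [[0, -0.2, 0], [0, 0, 0], 5],
])

```text
time: 34.02
tool_pos: [0.5062, 0.1286, 0.07]
tool_rot: [0.008, 0.996, -0.091, -0.001]
contact_force: [-12.8, -28.7, 18.1]
gripper_width: 0.123
grasp_force: 62.5
```

Emit:
jog_arm([
  [[0, 0.15, 0], [0, 0, 0], 5],
  [[0, 0.15, 0], [0, 0, 0], 50],
  [[0, 0.15, 0], [0, 0, 0], 50],
  [[0, 0.15, 0], [0, 0, 0], 50],
  [[0, 0.15, -2], [0, 0, 0], 50],
  [[0, 0.15, -4], [0, 0, 0], 50],
  [[0, 0.15, -5], [0, 0, 0], 50],
])

```text
time: 34.9
tool_pos: [0.5074, 0.1324, 0.1962]
tool_rot: [-0.0, 0.996, -0.092, 0.002]
contact_force: [1.5, -0.7, -0.6]
gripper_width: 0.498
grasp_force: 0.0
```

Run:
```python
from h import *
im,d,p,T=grab("wrist"); W=cloud(d,p,T); Z=W[...,2]; save("home.png",im,1.2)
m=(Z>.089)&(Z<.1)&(np.hypot(W[...,0]-.507,W[...,1]-.128)<.05); print(m.sum(),cv2.minAreaRect(W[m][:,:2].astype(np.float32)*1000))
goto(.493,.4015,.2,70)
```

```text
865 ((505.1458435058594, 128.3754119873047), (11.698145866394043, 69.8787841796875), 79.50487518310547)
shift [ -2.58 -10.46  -0.03] turn [  0.03  -0.07 -10.07] | pos [0.5088 0.1326 0.1991] yaw -10.5 j6 107.0 t 35.0
```

View pics/home.png

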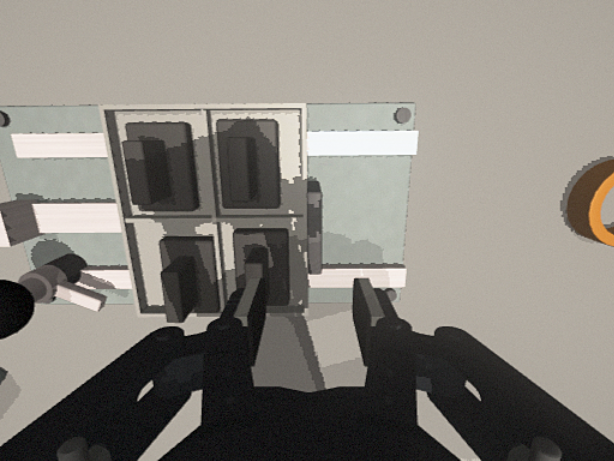

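The carriage is home: plate at (0.505, 0.128), 100 mm of travel, and all four weights are standing. The bar is still open. Back to the ball.

```bash
python3 -c "
from h import *
goto(.493,.4015,.2,-10.5)"
```

```text
shift [ -2.58 -10.46  -0.03] turn [-0.02 -0.06 -0.  ] | pos [0.5088 0.1326 0.1991] yaw -10.5 j6 107.0 t 35.0
```

Emit:
jog_arm([
  [[-0.6, -2.3, -0.2], [0, 0, 0], 100],
  [[-1.2, -4.6, -0.2], [0, 0, 0], 100],
  [[-1.8, -6.9, -0.1], [0, 0, 0], 100],
  [[-2.4, -9.2, 0], [0, 0, 0], 100],
  [[-2.6, -10.45, 0], [0, 0, 0], 100],
  [[-2.6, -10.45, 0], [0, 0, 0], 100],
  [[-2.6, -10.45, 0], [0, 0, 0], 100],
])

```text
time: 35.83
tool_pos: [0.4897, 0.4001, 0.1916]
tool_rot: [0.001, 0.996, -0.092, -0.001]
contact_force: [-0.0, 0.1, 0.1]
gripper_width: 1.001
grasp_force: 0.0
```

```bash
sed -i 's/goto(.493,.4005,.085,100)/goto(.493,.4015,.084,-10.5)/' ball.py; python3 ball.py ball2.png
```

```text
ball ray [255.56425532 195.36042553] [ 229  168   55   55 2350] [0.4926 0.4011 0.104 ] sphere [0.4925 0.4011 0.1038] 0.0246
shift [ 0.11 -0.1   4.32] turn [ 0.01  0.01 -0.01] | pos [0.4899 0.3998 0.1919] yaw -10.6 j6 133.0 t 35.9
```

Emit:
jog_arm([
  [[0.1, -0.05, 2], [0, 0, 0], 100],
  [[0.1, -0.05, 3.8], [0, 0, 0], 100],
  [[0.1, -0.05, 4.35], [0, 0, 0], 100],
  [[0.1, -0.05, 4.35], [0, 0, 0], 100],
  [[0.1, -0.05, 4.35], [0, 0, 0], 40],
  [[0.1, -0.05, 4.35], [0, 0, 0], 40],
  [[0.1, -0.05, 4.35], [0, 0, 0], 40],
  [[0.1, -0.05, 4.35], [0, 0, 0], 40],
])

```text
time: 36.88
tool_pos: [0.4938, 0.401, 0.0869]
tool_rot: [0.0, 0.996, -0.092, 0.001]
contact_force: [-3.0, -5.7, 7.0]
gripper_width: 0.559
grasp_force: 61.0
```

Emit:
jog_arm([
  [[0, 0, 0], [0, 0, -1], 40],
  [[0, 0, 0], [0, 0, -2], 40],
  [[0, 0, 0], [0, 0, -3], 40],
  [[0, 0, 0], [0, 0, -4], 40],
  [[0, 0, 0], [0, 0, -5], 40],
  [[0, 0, 0], [0, 0, -6], 40],
  [[0, 0, 0], [0, 0, -7], 40],
  [[0, 0, 0], [0, 0, -8], 40],
])

```text
time: 37.88
tool_pos: [0.4936, 0.4015, 0.0869]
tool_rot: [0.0, 0.892, 0.451, 0.001]
contact_force: [-2.8, -4.1, 7.0]
gripper_width: 0.558
grasp_force: 60.8
```

Emit:
jog_arm([
  [[0, 0, 0], [0, 0, -1], 40],
  [[0, 0, 0], [0, 0, -2], 40],
  [[0, 0, 0], [0, 0, -3], 40],
  [[0, 0, 0], [0, 0, -4], 40],
  [[0, 0, 0], [0, 0, -5], 40],
  [[0, 0, 0], [0, 0, -6], 40],
  [[0, 0, 0], [0, 0, -6.5], 40],
  [[0, 0, 0], [0, 0, -6.5], 40],
])

```text
time: 38.88
tool_pos: [0.4928, 0.4028, 0.0869]
tool_rot: [-0.001, 0.605, 0.796, 0.001]
contact_force: [-4.5, 0.0, 6.3]
gripper_width: 0.554
grasp_force: 61.1
```

```bash
python3 latch.py l4.png scene
```

```text
n 69 hist {-180: 0, -160: 0, -140: 0, -120: 0, -100: 0, -80: 0, -60: 0, -40: 9, -20: 33, 0: 23, 20: 4, 40: 0, 60: 0, 80: 0, 100: 0, 120: 0, 140: 0, 160: 0}
far -0.06392946106393399
105.49998542449299 [-0.04  0.98  0.26] 0.5568180774601057
```

Emit:
jog_arm([
  [[0, 0, 0], [0, 0, -0.5], 40],
  [[0, 0, 0], [0, 0, -1], 40],
  [[0, 0, 0], [0, 0, -1.5], 40],
  [[0, 0, 0], [0, 0, -2], 40],
  [[0, 0, 0], [0, 0, -2], 40],
])

```text
time: 39.55
tool_pos: [0.4904, 0.4057, 0.0869]
tool_rot: [-0.004, 0.488, 0.873, 0.003]
contact_force: [-11.5, 8.6, 6.8]
gripper_width: 0.554
grasp_force: 62.4
```

```bash
python3 -c "
from h import *
s=state();print(s['ft_torque'],yaw_of(s),s['tool_pos'])"
```

```text
[1.36653677 1.95913149 0.22607328] 121.54974934938059 [0.49040497 0.405698   0.08692562]
```

Emit:
jog_arm([
  [[0, 0, 0], [0, 0, 0], 100],
  [[0, 0, 0], [0, 0, 0], 100],
  [[0, 0, 0], [0, 0, 0], 100],
  [[0, 0, -2], [0, 0, 0], 100],
  [[0, 0, -4], [0, 0, 0], 100],
  [[0, 0, -6], [0, 0, 0], 100],
  [[0, 0, -6], [0, 0, 0], 100],
  [[0, 0, -6], [0, 0, 0], 100],
])

```text
time: 40.55
tool_pos: [0.4927, 0.401, 0.2334]
tool_rot: [-0.0, 0.489, 0.872, -0.0]
contact_force: [-0.3, 0.6, 0.1]
gripper_width: 0.999
grasp_force: 0.0
```

```bash
python3 latch.py l5.png wrist
python3 - <<'E'
from h import *
im,d,p,T=grab("scene"); W=cloud(d,p,T); Z=W[...,2]
m=(Z>.089)&(Z<.1)&(np.hypot(W[...,0]-.507,W[...,1]-.128)<.05); print("plate",cv2.minAreaRect(W[m][:,:2].astype(np.float32)*1000))
E
```

```text
n 488 hist {-180: 0, -160: 0, -140: 0, -120: 0, -100: 0, -80: 0, -60: 0, -40: 0, -20: 176, 0: 251, 20: 61, 40: 0, 60: 0, 80: 0, 100: 0, 120: 0, 140: 0, 160: 0}
far 6.84065971351993
121.42291972570614 [-0.02  0.01 -0.01] 0.9950837000000825
plate ((505.9010925292969, 127.08179473876953), (13.900223731994629, 69.64817810058594), 78.72379302978516)
```

View pics/l5.png

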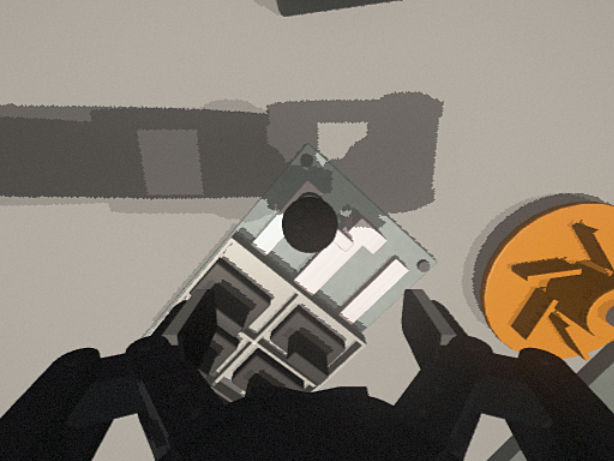

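Run:
```python
from h import *
im,d,p,T=grab("wrist"); W=cloud(d,p,T); Z=W[...,2]; b=np.array([.4927,.4012])
a=np.radians(79.5); Y=np.array([np.cos(a),np.sin(a)]); X=np.array([Y[1],-Y[0]])
q=W[...,:2]-b; x=q@X*1e3; y=q@Y*1e3
m=(Z>.052)&(Z<.0605)&(x>5)&(x<62)&(abs(y)<30); P=np.c_[x[m],y[m]]
print("bar",m.sum(),cv2.minAreaRect(P.astype(np.float32)))
for lo in range(15,60,8):
    s=P[(P[:,0]>=lo)&(P[:,0]<lo+8)]
    if len(s): print(lo,len(s),np.percentile(s[:,1],[5,50,95]).round(1))
m=(Z>.061)&(Z<.068)&(x>20)&(x<110)&(abs(y)<50); P=np.c_[x[m],y[m]]; print("lug",m.sum(),cv2.minAreaRect(P.astype(np.float32)))
save("l6.png",im[140:260,200:360],5)
```

```text
bar 206 ((44.72745895385742, 10.133879661560059), (21.218225479125977, 38.623626708984375), 21.038503646850586)
31 19 [-0.8  4.8  7.5]
39 100 [-4.6  4.1 26.2]
47 65 [-5.   1.2  7.5]
55 22 [-5.3  1.6  7.3]
lug 471 ((60.193115234375, 22.996414184570312), (36.89413070678711, 20.072616577148438), 0.4702059030532837)
```

View pics/l6.png

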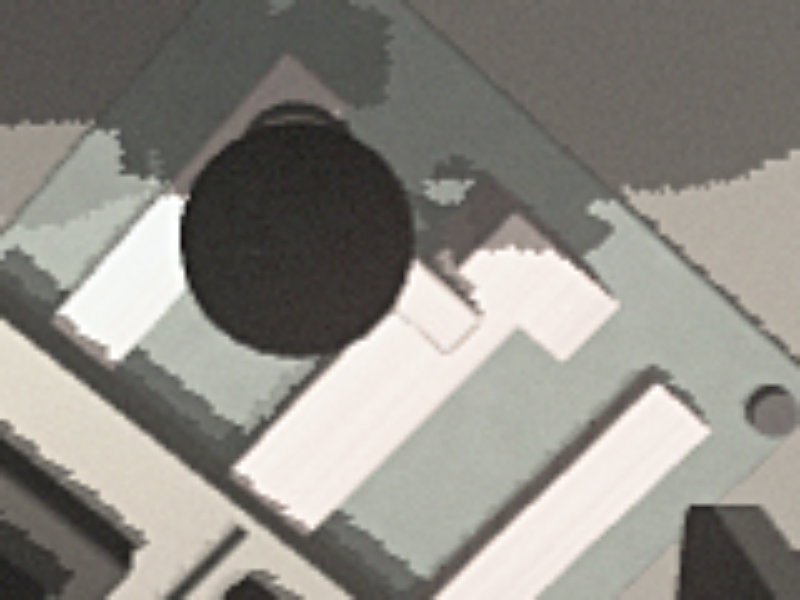

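The bar runs square behind the lug: bar y about −5 to +7 mm, lug y 13 to 33 mm. The carriage is home at plate (0.506, 0.127), the gripper is clear, so I'm handing in.

```bash
python3 -c "
from plant import *
print(job_done())"
```

```text
the job is handed in; nothing more can be done
None
```

I opened the latch fully, stood all four weights upright in their own bays, pushed the carriage home (100 mm, against its stop), and turned the ball back so the bar is square behind the lug. The job is handed in at about 41 s of the 210 s; no verdict came back.

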